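# Lower and lock the riving knife of a table saw through its throat opening

### The job

The table saw is unplugged and its throat plate is off. With the fingertips push the red riving knife straight down until it is fully home, then reach through the throat opening and press the orange lock lever beside it all the way down. Touch nothing but the knife and the lever: not the saw table around the opening, not the blade, not the things lying about; and leave both down with the hand clear.

Things in the scene. Friction and masses are not known exactly. Their poses are not given: they have to be found in the camera images.
- saw_top: the saw's light grey metal table (530 x 640 mm, level), fixed. Origin on its upper surface, above the middle of the blade's axle; x runs along the blade to the operator's side (away from the robot), y across the blade to the operator's right, z up: 'saw frame' below. It covers x -250 to 280, y -240 to 400 mm (steel rails add 28 mm at the x edges) and is solid but for the throat opening
- throat (a point): centre of the throat opening, level with the table's surface (saw frame x 0, y 17 mm). Clear opening between its ledges (6 mm below the surface, up to 14 mm wide): 312 mm along the saw's x, 100 mm across, so saw frame y -33 to 67 mm; open below. Blade, knife and lever stand in it
- blade: circular saw blade, 254 mm across, 3 mm thick, upright in the saw frame's plane y = 0, fixed; highest point 12 mm above the table at x = 0, dipping below the table at x = -54 and 54 mm. Same origin and axes as the saw frame
- knife_top (a point): middle of the flat top edge of the riving knife: a red upright steel plate, 2.4 mm thick, behind the blade and in its plane (saw frame x = -95, y = 0). The flat edge runs 50 mm along the saw's x and is level. It stands 27 to 43 mm above the table at the start and 9 mm above it when home
- knife (a joint): how far the knife is pushed down (m): it slides straight down; 0.008 to 0.024 at the start, 0.042 at its solid stop, which is home. It takes about 4 N to slide and stays where it is left
- lever_pad (a point): middle of the upper face of the orange pad (34 mm long, 20 wide, 14 thick) at the end of the lock lever: 47 mm along the lever from its bolt, 10 mm above the lever's line. The lever points to the saw's +x. Raised it slopes up 0.6 rad and the pad's end is level with the table; fully down it lies level, pad face 34 mm below the table, at saw frame x -95 to -61, y 33 mm
- lever_bolt (a point): axis of the bolt on which the lock lever turns; it lies level across the saw (along its y), at saw frame x -125, y 33, z -44 mm
- lever (a joint): turn of the lock lever (rad): 0 fully raised (0 to 0.12 at the start), 0.6 pressed down on its solid stop. It takes about 7 N at the pad and stays where it is left
- fence: the saw's rip fence, an aluminium rail with a wooden face, 64 mm high, parked along the right side of the table 345 mm to the right of the blade, fixed; origin on the table under its middle
- throat_plate: the saw's removed black throat plate, 336 x 102 x 6 mm, lying loose on the table to the left of the opening; origin at the middle of its underside, x along its length
- push_stick: plywood push stick, 255 x 40 x 14 mm, lying loose on the table to the right of the opening; origin at the middle of its underside, x along its length
- blanks: banded bundle of coloured laminated strips, 255 x 45 x 40 mm, lying loose on the table to the right of the opening; origin at the middle of its underside, x along its length

How it is judged:
By the outcome, as a careful person would: the job done as asked, in the order asked, and still so for the second after the job is handed in, with the robot touching nothing.
It also fails if it takes over 38 s, if anything falls off the work surface, if the arm or the gripper's body presses on something with over 40 N, if the wrist force passes 120 N, or if a joint passes its speed limit or range.

### The arm

A 6-joint arm with a two-finger parallel gripper is mounted at the origin on the work surface. World frame = base frame: x ahead of the robot, y to its left, z up, the work surface at z = 0. Lengths are in mm, angles in rad, forces in N, time in s.
With the tool pointing down it reaches from about 300 to 775 mm from the base axis. Payload 14.6 kg.
Tool frame: the origin (TCP) lies on the centre line of the jaws, within the pads' length; the fingertips stand 19 mm ahead of it and the grasp point (between the pads) is the TCP (bot.tip_reach is the distance from the TCP to the fingertips, in mm); y points along the fingers, x is the direction in which the jaws open and shut, and the axes are right-handed (so a half turn about y gives the same grasp; the last joint's range is limited). The gripper opens to 85 mm and grips with 20 to 120 N. Pads are 22 mm wide; open, the fingers measure 114 mm over their backs; the gripper's body (76 mm by 85 mm) begins 54 mm behind the grasp point. The pads swing forward as they close: fully open they stand 13 mm farther back than shut.
Start: joints at [-1.361, 0.3, 1.521, -0, 1.321, -0.067], TCP at [150.297, -529.056, 250.281] pointing down, gripper open.
Joint ranges: [-3.03, 3.03], [-0.79, 2.21], [0.23, 2.52], [-1.04, 4.18], [0, 3.07], [-2.55, 2.55]. Speed limits (rad/s): [2.22, 2.22, 2.57, 3.14, 3.14, 3.14].

### API

Orientations are given as a unit quaternion [w, x, y, z].
In Python, from rig import bot gives the robot as it stands. Calls block until the motion is done:
- bot.move_to(position, orientation): joint-space move of the TCP to a pose.
- bot.servo_line(position, attitude=None, speed=150, until_force=None): straight line of the TCP; attitude=None keeps the orientation; speed is the mean speed in mm/s. With until_force (N) it stops when the force on the tool has changed by that much, and returns True; else False.
- bot.move_joints(angles): joint-space move.
- bot.move_gripper(opening, grip_force=None): finger opening in mm; grip_force is the grip in N (None keeps the last); returns when the fingers have stopped.
- bot.dwell(seconds).
- bot.ik(position, orientation): joint angles nearest the present ones, or None.
- bot.read_state(): the state.
- bot.read_camera(name): name is "scene" or "top" or "wrist"; returns a dict with "image" (480x640x3 uint8, blue, green, red), "depth" (480x640 float32, mm along the optical axis (not along the pixel's ray), 0 where there is no reading), "fovy" (degrees; the focal length in pixels is half the picture's height over the tangent of half this angle, whatever the lens; pixels are square), "cx", "cy" (the principal point, pixels), "eye" and "attitude" of the camera in the world; the wrist camera has in their place "mount" (4x4, takes a point from camera to tool coordinates, whose origin is the TCP and whose axes are the tool frame's). Camera axes: x right, y down, z forward; pixel columns grow to the right and rows downward; lengths in mm; the calibration is good to about 2 mm. The wrist camera is an equidistant fisheye: a pixel r from the principal point sees the ray r / f radians off the axis. A picture is of the moment at which its call begins: read the wrist's pose just before it.
A pose or a line that the arm cannot do raises bot.MotionError and nothing moves.
- bot.finish_job(): hands the job in, once; it reports no verdict.
The state is a dict: "clock": time; "joint_positions": joint angles; "qvel": joint speeds; "effort": joint torques, N m; "ee_pos": TCP position; "tool_rot": TCP orientation; "ft_force": force on the tool from outside, world axes, zero at the start; "moment": the same for the moment, N m; "grip_width": finger opening in mm.
Only numpy, scipy, OpenCV 4.12 (cv2) and the standard library are available. Lean on these libraries where they do the work, as an engineer would, in place of code of your own. Each camera call takes 0.05 s, during which the arm holds its last target.

## Working session

There is one attempt and no reset: what is moved stays moved. The work goes in short steps, each a Python script; the robot and the scene stay as the last script left them, time stands still between calls to the robot, and variables do not carry over. Pictures are saved under pics/ and viewed, and the job is handed in when it is done.

```bash
ls; mkdir -p pics
python3 - <<'E'
from rig import bot
import cv2,numpy as np
print(bot.tip_reach, bot.read_state())
for n in ["scene","top","wrist"]:
    c=bot.read_camera(n); cv2.imwrite(f"pics/{n}0.png",c["image"]); np.savez(f"{n}0.npz",**c)
    print(n,{k:v for k,v in c.items() if k not in("image","depth")})
E
```

```text
pics
19.0 {'clock': 0.0, 'joint_positions': array([-1.36061106e+00,  3.00481535e-01,  1.52160184e+00,  3.09576367e-05,
        1.32069290e+00, -6.65849474e-02]), 'qvel': array([ 0.00131989, -0.00135238,  0.00118571, -0.00063015,  0.00103323,
       -0.00088094]), 'effort': array([-7.58256865e-04, -5.43501770e+01, -3.61793411e+01, -6.17336377e-05,
        3.97600641e-03,  3.03943511e-05]), 'ee_pos': array([ 150.25396173, -528.85287538,  249.70679312]), 'tool_rot': array([ 0.56447214, -0.56390828,  0.42655963, -0.42594077]), 'ft_force': array([-0.38877491, -0.29385937, -0.25075616]), 'moment': array([ 0.01111404, -0.01965561,  0.02541676]), 'grip_width': 85.18924093442102}
scene {'fovy': 50.31781345551523, 'cx': 316.2003843471775, 'cy': 249.58195213531252, 'eye': array([1010.31424348, -376.10738956,  973.14263098]), 'attitude': array([-0.2988045 ,  0.892149  ,  0.31803838, -0.11678018])}
top {'fovy': 42.0023978874658, 'cx': 320.6907284476837, 'cy': 243.09308397555574, 'eye': array([ 391.46534686,  106.56729994, 1220.39567287]), 'attitude': array([ 0.0612343 , -0.70051881,  0.70882528, -0.05559209])}
wrist {'fovy': 65.70646984690485, 'cx': 325.2022271925613, 'cy': 235.3848542581176, 'mount': array([[ 9.99998267e-01,  1.76574649e-03, -5.90255886e-04,
        -7.26809587e-01],
       [ 1.07010665e-03, -2.85686088e-01,  9.58322657e-01,
        -1.23889030e+02],
       [ 1.52352697e-03, -9.58321627e-01, -2.85687482e-01,
         7.21638162e+01],
       [ 0.00000000e+00,  0.00000000e+00,  0.00000000e+00,
         1.00000000e+00]])}
```

View pics/scene0.png

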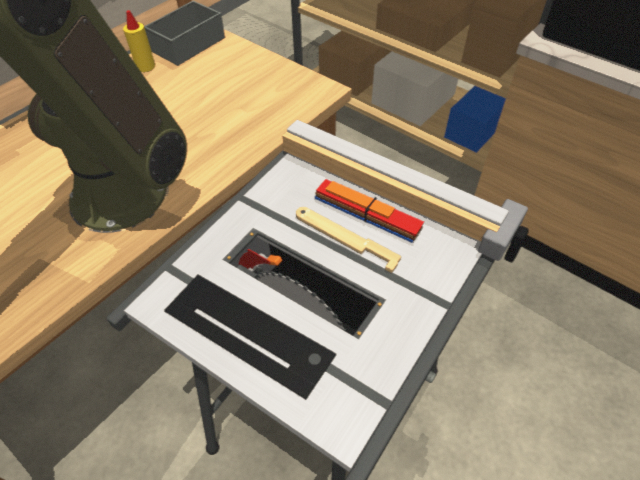

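View pics/top0.png

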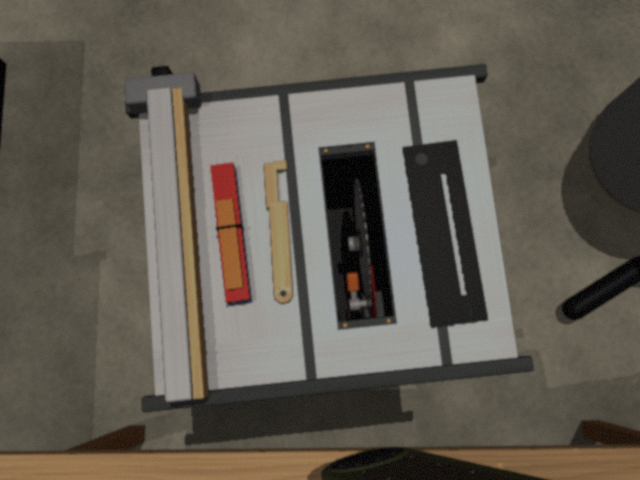

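View pics/wrist0.png

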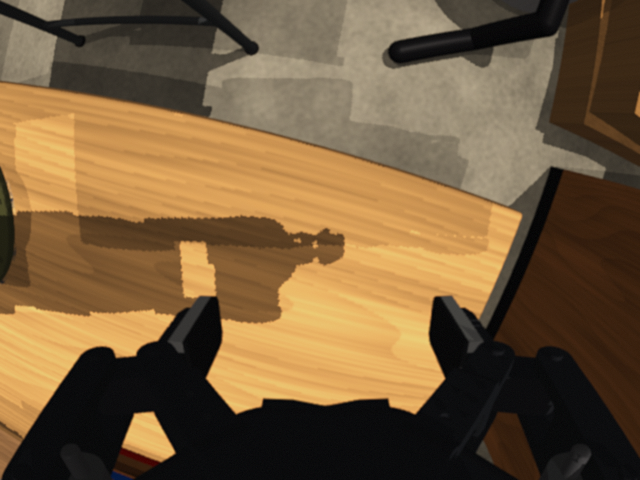

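```bash
cat > h.py <<'E'
import numpy as np,cv2
from scipy.spatial.transform import Rotation as R
def Rq(q): return R.from_quat(np.r_[q[1:],q[0]])
def cloud(c):
    h,w=c["depth"].shape; f=h/2/np.tan(np.radians(float(c["fovy"]))/2)
    u,v=np.meshgrid(np.arange(w),np.arange(h)); d=c["depth"]
    P=np.stack([(u-c["cx"])/f*d,(v-c["cy"])/f*d,d],-1)
    return Rq(c["attitude"]).apply(P.reshape(-1,3)).reshape(h,w,3)+c["eye"]
E
python3 - <<'E'
from h import *
for n in ["top","scene"]:
    c=dict(np.load(n+"0.npz")); P=cloud(c); im=c["image"].astype(int); hsv=cv2.cvtColor(c["image"],cv2.COLOR_BGR2HSV)
    for p in ([(300,120),(300,340),(450,120),(470,340),(260,130)] if n=="top" else [(240,220),(400,320),(160,300),(300,190),(420,400)]):
        print(n,p,P[p[1],p[0]].round(1))
    z=P[...,2]; 
    big=cv2.resize(c["image"][130:340,300:420] if n=="top" else c["image"][220:345,215:395],None,fx=5 if n=="scene" else 2.8,fy=5 if n=="scene" else 2.8,interpolation=cv2.INTER_CUBIC)
    big=np.clip(big.astype(float)*1.6,0,255).astype(np.uint8)
    cv2.imwrite(f"pics/{n}_crop.png",big[:600,:800])
E
```

```text
top (300, 120) [813.9 150.8  99. ]
top (300, 340) [404.9 153.  100.7]
top (450, 120) [ 810.  -130.8   98.7]
top (470, 340) [ 401.6 -148.2   96.9]
top (260, 130) [796.2 226.3  96.5]
scene (240, 220) [384.6  85.2 100.3]
scene (400, 320) [808.8  97.3 100.8]
scene (160, 300) [ 409.2 -167.5  101. ]
scene (300, 190) [431.1 239.2 102.6]
scene (420, 400) [ 842.3  339.  -746.9]
```

View crops.

View pics/top_crop.png

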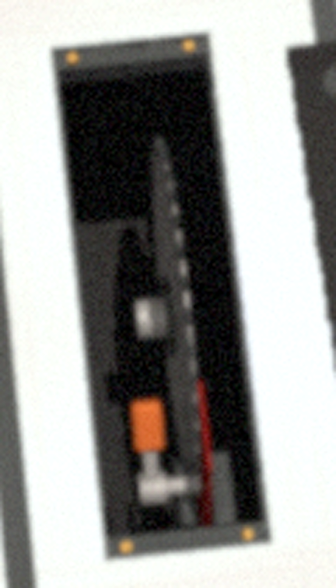

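View pics/scene_crop.png

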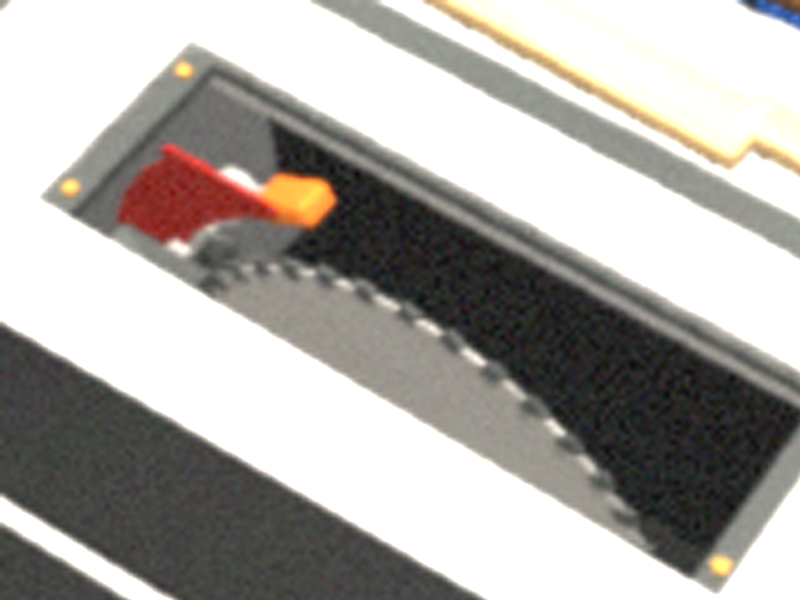

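Run:
```python
from h import *
for n in ["top","scene"]:
    c=dict(np.load(n+"0.npz")); P=cloud(c); hsv=cv2.cvtColor(c["image"],cv2.COLOR_BGR2HSV)
    z=P[...,2]; ok=c["depth"]>0
    reg=ok&(abs(z-100)<12)&(hsv[...,1]<60)&(hsv[...,2]>110)
    pl=P[reg]; A=np.c_[pl[:,:2],np.ones(len(pl))]; co=np.linalg.lstsq(A,pl[:,2],rcond=None)[0]; print(n,len(pl),co, np.median(pl[:,2]))
    # hole: not table-lum, region
    dark=(ok&(z<96.5)&(P[...,0]>330)&(P[...,0]<800)&(P[...,1]>-150)&(P[...,1]<200)).astype(np.uint8)
    # intensity-dark/dist hole using closing
    nn,l,s,ct=cv2.connectedComponentsWithStats(dark)
    for i in range(1,nn):
        if s[i,4]>300: print(s[i],ct[i])
    # ray onto plane z=100 for contours
    e=c["eye"]; Pp=e+(P-e)*((100-e[2])/(z-e[2]))[...,None]
    i=1+np.argmax(s[1:,4]); m=(l==i).astype(np.uint8)
    cn=max(cv2.findContours(m,cv2.RETR_EXTERNAL,cv2.CHAIN_APPROX_NONE)[0],key=cv2.contourArea)[:,0]
    q=Pp[cn[:,1],cn[:,0],:2].astype(np.float32); r=cv2.minAreaRect(q); print("hole rect",r, cv2.boxPoints(r).round(1).tolist())
    red=ok&((hsv[...,0]<6)|(hsv[...,0]>174))&(hsv[...,1]>120)&(m>0)&(z>40)
    orr=ok&(hsv[...,0]>=7)&(hsv[...,0]<16)&(hsv[...,1]>150)&(m>0)
    for nm,k in (("red",red),("or",orr)):
        q=P[k]; print(nm,len(q)); 
        if len(q): print(np.percentile(q,[0,5,50,95,100],axis=0).round(1).tolist())
```

```text
top 56677 [ 1.47319805e-04 -4.16389137e-04  9.89725351e+01] 99.02934651885039
[ 318  141   81  192 9781] [356.53491463 241.19844597]
[ 275  363  198   21 1855] [402.74393531 375.2425876 ]
hole rect ((597.2311401367188, 47.44573211669922), (349.70892333984375, 120.28243255615234), 5.550854206085205) [[417.3999938964844, 90.4000015258789], [429.0, -29.299999237060547], [777.0999755859375, 4.5], [765.4000244140625, 124.19999694824219]]
red 51
[[445.6, 14.6, 43.7], [447.9, 14.9, 44.2], [458.4, 20.6, 68.6], [487.3, 23.2, 93.9], [492.4, 23.4, 96.4]]
or 330
[[454.4, -31.9, -165.6], [495.9, -6.6, -161.5], [517.0, 55.0, 81.3], [754.3, 67.6, 94.1], [799.9, 100.2, 96.4]]
scene 39251 [ 6.2193565e-04 -3.7246285e-03  1.0146364e+02] 101.9499320208588
[147 209  82  75 522] [180.07279693 252.02873563]
[ 224  229  162  110 6147] [307.9212624  283.66341305]
[ 215  393  118   87 4538] [274.22917585 442.00396651]
hole rect ((597.1481323242188, 50.90369415283203), (338.9669494628906, 104.84322357177734), 5.24631404876709) [[423.6000061035156, 87.5999984741211], [433.20001220703125, -16.799999237060547], [770.7000122070312, 14.199999809265137], [761.0999755859375, 118.5999984741211]]
red 131
[[438.3, 16.9, 49.7], [443.5, 17.7, 55.6], [464.2, 19.8, 77.1], [486.6, 22.5, 94.4], [494.1, 23.4, 96.3]]
or 112
[[393.8, 47.9, -98.4], [426.6, 48.5, -60.3], [512.4, 58.2, 89.3], [526.7, 141.2, 95.2], [528.1, 149.7, 96.1]]<stdin>:14: RuntimeWarning: divide by zero encountered in divide
<stdin>:14: RuntimeWarning: invalid value encountered in multiply
```

Run:
```python
from h import *
np.seterr(all="ignore")
for n,zt in (("top",99.),("scene",101.)):
    c=dict(np.load(n+"0.npz")); P=cloud(c); hsv=cv2.cvtColor(c["image"],cv2.COLOR_BGR2HSV)
    f=240/np.tan(np.radians(float(c["fovy"]))/2); ok=c["depth"]>0; z=P[...,2]
    u,v=np.meshgrid(np.arange(640),np.arange(480))
    D=Rq(c["attitude"]).apply(np.stack([(u-c["cx"])/f,(v-c["cy"])/f,np.ones_like(u)],-1).reshape(-1,3)).reshape(480,640,3)
    e=c["eye"]; Q=e+D*((zt-e[2])/D[...,2])[...,None]
    g=c["image"].min(-1); thr=g[abs(z-zt)<5]; 
    V=hsv[...,2]; white=(V>np.median(thr)*0.7)&(hsv[...,1]<70)
    m=(~white&(Q[...,0]>400)&(Q[...,0]<800)&(Q[...,1]>-60)&(Q[...,1]<135)).astype(np.uint8)
    nn,l,s,ct=cv2.connectedComponentsWithStats(m)
    tgt=l[241,356] if n=="top" else l[300,340]
    k=(l==tgt).astype(np.uint8); print(n,tgt,k.sum(),np.median(thr))
    k=cv2.morphologyEx(k,cv2.MORPH_OPEN,np.ones((3,3)))
    cn=max(cv2.findContours(k,cv2.RETR_EXTERNAL,cv2.CHAIN_APPROX_NONE)[0],key=cv2.contourArea)[:,0]
    r=cv2.minAreaRect(Q[cn[:,1],cn[:,0],:2].astype(np.float32)); print(r,cv2.boxPoints(r).round(1).tolist())
    box=(Q[...,0]>400)&(Q[...,0]<560)&(Q[...,1]>-50)&(Q[...,1]<100)
    red=ok&box&((hsv[...,0]<6)|(hsv[...,0]>172))&(hsv[...,1]>110)
    orr=ok&box&(hsv[...,0]>=6)&(hsv[...,0]<18)&(hsv[...,1]>150)
    for nm,kk in (("red",red),("or",orr)):
        q=P[kk]; print(nm,len(q),np.percentile(q,[0,5,50,95,100],axis=0).round(1).tolist())
    q=P[red]; print("top red",q[q[:,2]>q[:,2].max()-5].round(1).tolist()[:25])
```

```text
top 2 10462 151.0
((596.816650390625, 49.43994903564453), (338.96453857421875, 105.21407318115234), 5.323159694671631) [[423.20001220703125, 86.0999984741211], [432.8999938964844, -18.700000762939453], [770.4000244140625, 12.800000190734863], [760.7000122070312, 117.5]]
red 282 [[445.6, -36.0, -166.2], [452.4, -14.0, -161.6], [507.9, 21.7, 50.3], [577.7, 60.4, 131.4], [598.2, 78.6, 133.5]]
or 308 [[449.7, -31.9, -165.0], [494.5, -2.3, -161.0], [514.9, 56.5, 83.2], [559.4, 66.7, 95.2], [596.9, 76.3, 125.8]]
top red [[529.8, 26.5, 130.6], [528.2, 26.4, 128.9], [526.2, 26.6, 131.1], [524.4, 26.7, 131.4], [522.9, 26.6, 129.6], [520.7, 25.1, 132.8], [519.2, 26.7, 130.6], [519.2, 25.0, 130.7], [517.2, 26.9, 132.4], [517.5, 25.0, 130.0], [515.7, 26.8, 130.7], [515.7, 25.0, 130.4], [513.8, 25.1, 131.2], [511.9, 25.3, 133.3], [508.6, 25.3, 131.2], [506.7, 23.6, 132.0], [505.3, 25.2, 128.8], [505.0, 23.6, 131.2], [503.3, 25.4, 131.0], [503.3, 23.7, 131.4], [501.7, 25.4, 130.1], [501.3, 23.9, 133.3], [499.7, 23.8, 132.3], [496.3, 23.8, 131.2], [494.3, 24.1, 133.5]]
scene 3 6951 219.0
((596.5383
[... 273 characters left out ...]
 [533.1, 140.9, 136.9]]
or 132 [[393.8, 25.6, -98.4], [429.0, 48.0, -58.0], [515.8, 57.6, 90.7], [527.0, 140.7, 98.9], [533.7, 149.7, 134.7]]
top red [[477.2, 21.7, 132.9], [479.7, 22.4, 134.2], [480.5, 21.3, 132.5], [483.0, 21.9, 134.0], [484.2, 20.6, 132.9], [486.6, 21.3, 134.2], [489.9, 21.3, 136.9], [490.2, 23.6, 134.8], [491.7, 21.9, 134.3], [494.4, 24.9, 133.5], [494.2, 22.1, 132.8], [496.6, 22.8, 134.0], [497.5, 24.6, 133.0], [498.9, 26.1, 132.6], [500.3, 21.9, 134.6], [502.2, 23.0, 135.1], [505.1, 22.8, 134.2], [505.9, 24.8, 132.9], [509.4, 24.1, 133.1], [510.5, 25.8, 132.3], [517.1, 25.2, 135.0], [521.1, 24.1, 136.1], [521.1, 26.6, 133.5], [522.4, 25.1, 132.7], [523.8, 26.6, 132.4]]
```

```bash
cat >> h.py <<'E'
YAW=0.0923; ex=np.array([np.cos(YAW),np.sin(YAW),0]); ey=np.array([-np.sin(YAW),np.cos(YAW),0]); O=np.array([598.3,32.9,100.])
def S(x,y,z): return O+ex*x+ey*y+np.array([0,0,z])
def quat(sgn):
    x=sgn*ex; y=np.array([0,0,-1.]); m=np.stack([x,y,np.cross(x,y)],1); q=R.from_matrix(m).as_quat(); return np.r_[q[3],q[:3]]
def insaw(p): d=np.asarray(p)-O; return np.array([d@ex,d@ey,d[2]]).round(1)
E
python3 - <<'E'
from rig import bot
from h import *
s=bot.read_state(); print(Rq(s["tool_rot"]).as_matrix().round(2))
for g in (1,-1):
  for p in (S(-95,0,120),S(-95,0,28),S(-80,33,-15)):
    q=bot.ik(p,quat(g)); print(g,None if q is None else np.round(q,2))
E
```

```text
[[ 0.27 -0.    0.96]
 [-0.96  0.    0.27]
 [-0.   -1.    0.  ]]
1 [-0.02  0.23  1.69 -0.    1.23 -0.12]
1 [-0.02  0.34  1.78 -0.    1.03 -0.12]
1 [ 0.04  0.43  1.76 -0.    0.95 -0.05]
-1 None
-1 None
-1 None
```

Run:
```python
from rig import bot
from h import *
bot.move_to(S(-95,0,140),quat(1))
bot.move_gripper(0,40)
s=bot.read_state(); c=bot.read_camera("wrist"); cv2.imwrite("pics/w1.png",c["image"])
print(s["clock"],insaw(s["ee_pos"]),s["grip_width"],s["ft_force"])
c=bot.read_camera("scene"); cv2.imwrite("pics/s1.png",c["image"])
```

```text
3.2583 [-95.   0. 140.] -0.0105969467306324 [-0.0342866   0.19407838 -0.08606131]
```

View pics/w1.png

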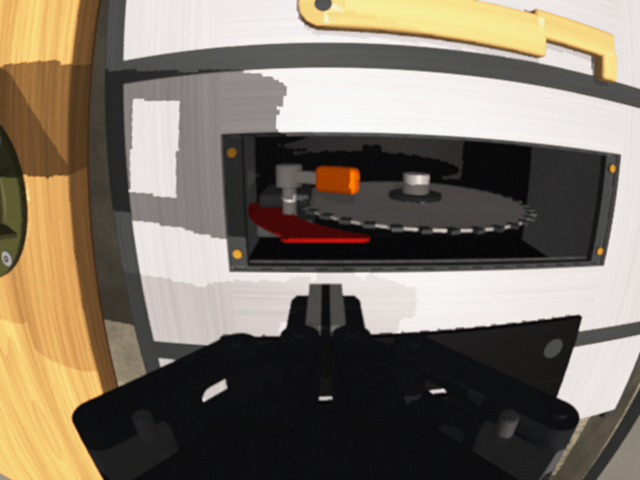

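View pics/s1.png

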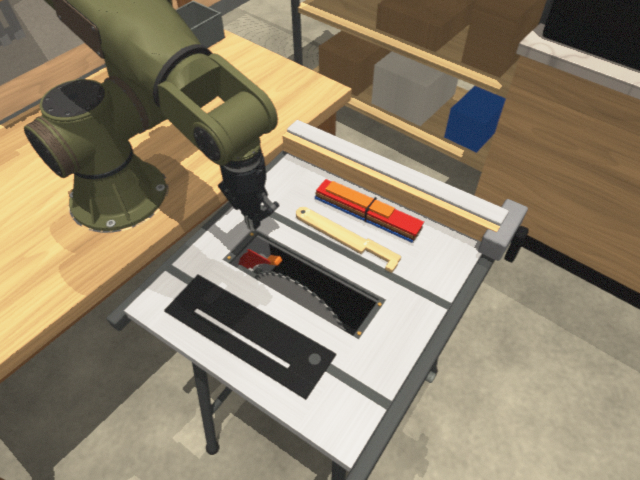

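Run:
```python
from rig import bot
from h import *
bot.servo_line(S(-95,0,62),speed=150)
r=bot.servo_line(S(-95,0,40),speed=30,until_force=2.5); s=bot.read_state(); print(r,insaw(s["ee_pos"]),s["ft_force"])
r=bot.servo_line(S(-95,0,18),speed=25,until_force=25); s=bot.read_state(); print(s["clock"],r,insaw(s["ee_pos"]),s["ft_force"])
c=bot.read_camera("wrist"); cv2.imwrite("pics/w2.png",c["image"])
```

```text
True [-95.1   0.   48. ] [ 0.89277312  0.18848938 -0.47396865]
5.3917 True [-94.7  -0.   27.6] [-6.49586836  1.55325571 15.30205194]
```

View pics/w2.png

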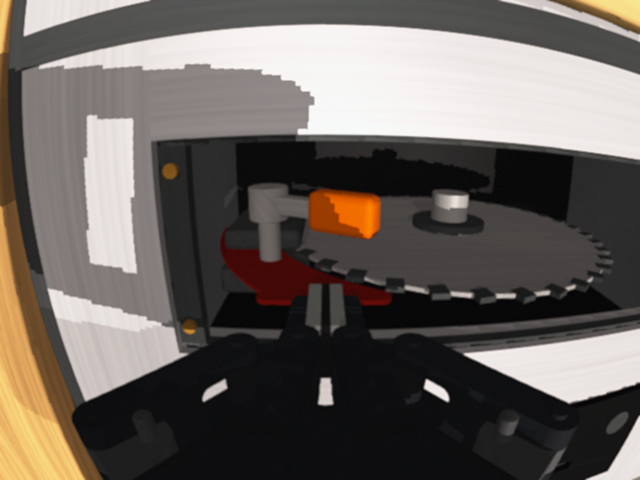

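Run:
```python
from rig import bot
from h import *
r=bot.servo_line(S(-95,0,20),speed=20,until_force=25); s=bot.read_state(); print(s["clock"],r,insaw(s["ee_pos"]),s["ft_force"])
bot.servo_line(S(-95,0,75),speed=150)
bot.servo_line(S(-80,33,75),speed=150)
s=bot.read_state();print(s["clock"],insaw(s["ee_pos"]),s["ft_force"])
c=bot.read_camera("wrist"); cv2.imwrite("pics/w3.png",c["image"])
for n in("scene","top"):
    c=bot.read_camera(n); np.savez(n+"3.npz",**c)
    P=cloud(c); hsv=cv2.cvtColor(c["image"],cv2.COLOR_BGR2HSV)
    m=((hsv[...,0]<6)|(hsv[...,0]>172))&(hsv[...,1]>110)&(abs(P[...,0]-503)<35)&(abs(P[...,1]-24)<8)
    q=P[m]; print(n,len(q),len(q) and np.percentile(q[:,2],[50,90,97]))
```

```text
5.6833 True [-94.6   0.   27.4] [-10.63228956  -0.55210852  19.1308885 ]
6.55 [-80.4  33.3  73.8] [-0.42577205 -0.76057781  0.07506942]
scene 212 [ 96.37919479 110.54080402 111.54355897]
top 10 [101.21034255 109.32633296 109.33971217]
```

View pics/w3.png

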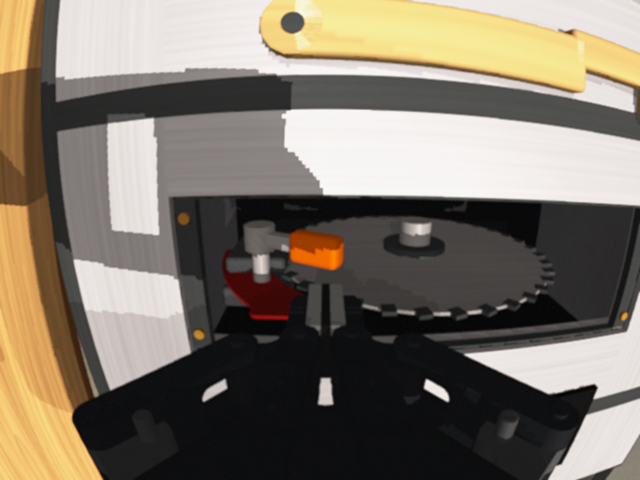

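Run:
```python
from rig import bot
from h import *
bot.servo_line(S(-78,33,30),speed=120)
r=bot.servo_line(S(-78,33,-24),speed=30,until_force=25); s=bot.read_state(); print(s["clock"],r,insaw(s["ee_pos"]),s["ft_force"])
c=bot.read_camera("wrist"); cv2.imwrite("pics/w4.png",c["image"])
```

```text
8.6333 True [-76.4  32.9 -15.4] [-3.58657634 -0.07481314 13.08457736]
```

View pics/w4.png

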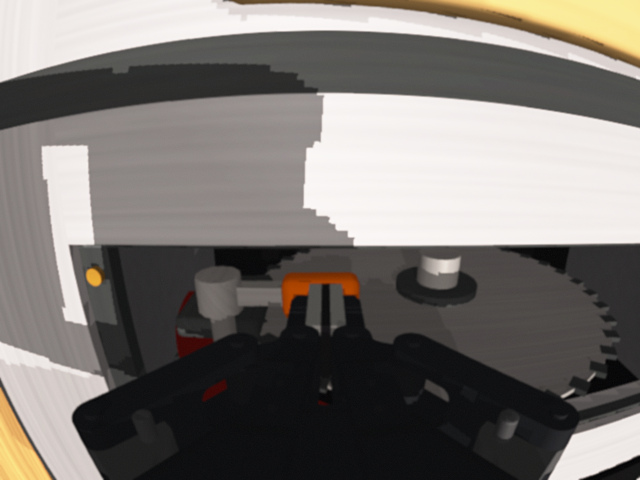

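Run:
```python
from rig import bot
from h import *
r=bot.servo_line(S(-77,33,-24),speed=20,until_force=28); s=bot.read_state(); print(s["clock"],r,insaw(s["ee_pos"]),s["ft_force"])
bot.dwell(.2); s=bot.read_state(); print(insaw(s["ee_pos"]),s["ft_force"])
bot.servo_line(S(-77,33,75),speed=120)
c=bot.read_camera("wrist"); cv2.imwrite("pics/w5.png",c["image"])
bot.servo_line(S(-120,33,200),speed=150)
s=bot.read_state();print(s["clock"],insaw(s["ee_pos"]),s["ft_force"])
for n in("scene","top"):
    c=bot.read_camera(n); cv2.imwrite(f"pics/{n}5.png",c["image"])
    P=cloud(c); hsv=cv2.cvtColor(c["image"],cv2.COLOR_BGR2HSV)
    m=((hsv[...,0]<6)|(hsv[...,0]>172))&(hsv[...,1]>110)&(abs(P[...,0]-503)<35)&(abs(P[...,1]-24)<8)
    q=P[m]; print(n,"knife",len(q),len(q) and np.percentile(q[:,2],[50,90,97]).round(1))
    m=(hsv[...,0]>=6)&(hsv[...,0]<18)&(hsv[...,1]>150)&(abs(P[...,0]-515)<35)&(abs(P[...,1]-57)<16)
    q=P[m]; print("lever",len(q),len(q) and np.percentile(q,[5,50,95],axis=0).round(1).tolist())
```

```text
8.9333 True [-76.3  33.  -15.5] [-8.24381782 -0.68320934 16.78476507]
[-76.3  33.  -15.5] [-7.4954725  -0.65448978 16.7504327 ]
11.125 [-120.1   33.   199.1] [0.00159092 0.98528149 0.66667226]
scene knife 208 [ 94.7 110.4 112.1]
lever 130 [[505.3, 49.4, 60.2], [521.5, 57.2, 67.2], [534.4, 66.6, 70.0]]
top knife 0 0
lever 0 0
```

View pics/w5.png

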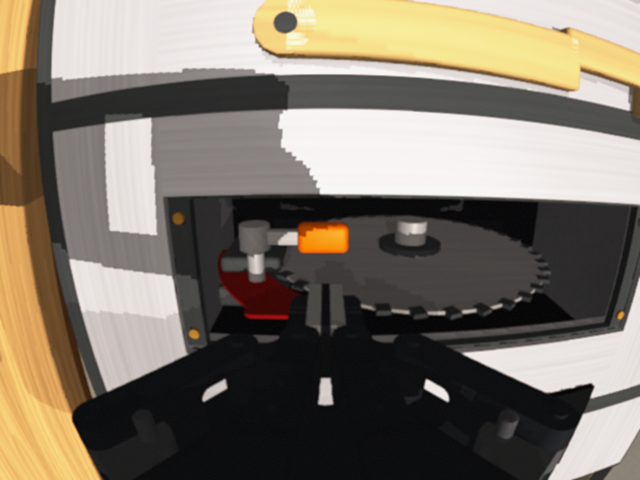

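View pics/scene5.png

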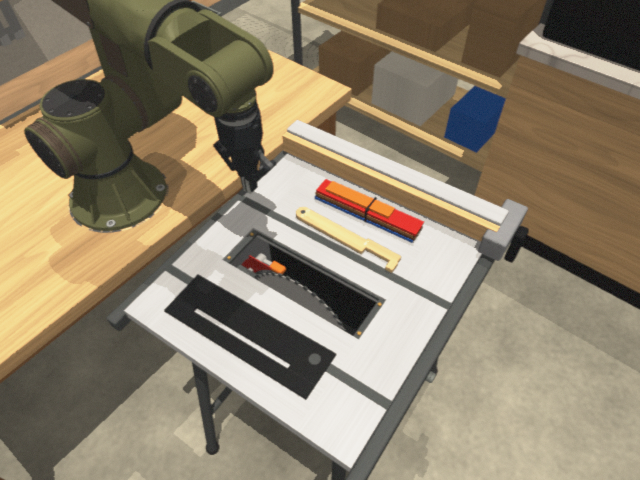

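```bash
python3 -c "
from rig import bot
bot.dwell(0.3); print(bot.read_state()['ft_force']); bot.finish_job()"
```

```text
[0.57561919 0.55562272 0.20161911]
the job is handed in; nothing more can be done
```

I pushed the riving knife down first, then reached through the throat opening and pressed the lock lever down. I used the closed fingertips for both, lifted the hand clear and handed the job in at about 11.5 s of the 38 s.

- **Knife:** it stopped firmly, moving only 0.2 mm under the second press. The fingertips then stood about 8.5 mm above the table. After I lifted off, the cameras put its top at about 9–11 mm; home is 9 mm.
- **Lever:** it also stopped firmly, with the fingertips 34.5 mm below the table, where 34 mm means fully down. The wrist picture shows the pad lying level. The scene camera put its face at about 67 mm world height, within its bias of roughly 2 mm of the expected 66 mm.
- **Surroundings:** in the last scene picture the push stick, blanks and throat plate look undisturbed. Force readings were near zero with the hand clear, and I saw no sign of contact with the blade or table.
- **Checks that failed or were weak:** in the final check the top camera detected neither the knife nor the lever; I did not look into why. So the final heights rest on the scene and wrist cameras and the stop positions. The top and scene cameras also disagreed by 2–3 mm on table height, which is small next to the clearances I had.

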